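# Fit the whetstone that matches the holder and bolt it in

## Task

One of the three whetstones fills the wooden stone holder from end to end: slide that one along the bench, flat and without lifting it, in through the holder's open front until it is fully home against the back rail. Then push the bolt's red knob so that the bolt is shot all the way across the front of the stone. Leave the other two stones and everything else on the bench where they lie.

Things in the scene. Friction and masses are not known exactly. Their poses are not given: they have to be found in the camera images.
- holder: light wooden three-sided stone holder screwed to the bench, open towards the robot: a back rail and two end rails, 16 mm high, 24 thick. Between the end rails 179 mm, depth 50. Origin: on the bench, at the centre of the correct stone when home; x points away from the robot, back rail's inner face at x = +25 mm; y along the back rail to the robot's left; outer ends of the wood at y = +-114 mm
- mouth (a point): middle of the holder's open front, on the bench, at holder x = -51 mm. Here the opening is 204 mm wide; the inner faces of the end rails narrow in a straight flare to 179 mm at holder x = -25 mm
- stone_short: combination whetstone lying flat, orange-brown upper layer on a grey lower layer, 150 mm long, 50 wide, 24 high, 0.41 kg (up to 20% more or less); looks like the other two but for its length. Origin at the centre of its underside, x along its length, y across its width, z up. Its length starts along the robot's left-right line within 0.12 rad
- stone_medium: combination whetstone lying flat, orange-brown upper layer on a grey lower layer, 175 mm long, 50 wide, 24 high, 0.47 kg (up to 20% more or less); looks like the other two but for its length. Origin at the centre of its underside, x along its length, y across its width, z up. Its length starts along the robot's left-right line within 0.12 rad
- stone_long: combination whetstone lying flat, orange-brown upper layer on a grey lower layer, 200 mm long, 50 wide, 24 high, 0.54 kg (up to 20% more or less); looks like the other two but for its length. Origin at the centre of its underside, x along its length, y across its width, z up. Its length starts along the robot's left-right line within 0.12 rad
- bolt (a joint): travel of the steel slide bolt at the holder's left end (m): about 0 drawn back, 0.05 fully shot. It slides along the holder's -y with about 2 N of friction and stays where it is left. If the stone is not home the bolt strikes it
- bolt_tip (a point): end of the bolt's 10 mm round rod, on its axis, 9 mm above the bench and at holder x = -32.5 mm: 2.5 mm clear of the front of a home stone. At holder y = +100 mm when fully drawn back, +50 mm when shot
- bolt_knob (a point): centre of the bolt's red knob, an upright cylinder 18 mm across, from 28 to 54 mm above the bench, this point at 41 mm. It moves with the bolt along the holder's -y. To its left (+y) a fixed bearing 18 mm high begins 6 mm from the side of the drawn-back knob; the rod's tail, 14 mm high, runs out to 83 mm left of the knob's axis
- chef_knife: knife with a red handle and 160 mm blade lying on its side, bystander. Origin on the bench under the joint of handle and blade, x towards the point
- boning_knife: knife with a blue handle and 130 mm blade lying on its side, bystander. Origin on the bench under the joint of handle and blade, x towards the point
- oil_bottle: white bottle with a red cap, 52 mm across and 150 mm high, upright, bystander. Origin at the centre of its underside
- strop: wooden paddle faced with black leather, 305 mm long, 55 wide, 17 high, lying flat, bystander. Origin on its underside, 150 mm from the blade end and 155 mm from the handle end, x towards the blade
- brush: small hand brush lying on the bench, bystander. Origin near its middle, x away from its handle
Not all that is in view belongs to the job. What is shaped like the stone_medium but turquoise is not meant.

How it is judged:
By the outcome, as a careful person would: the job done as asked, in the order asked, and still so for the second after the job is handed in, with the robot touching nothing.
It also fails if it takes over 72 s, if anything falls off the work surface, if the arm or the gripper's body presses on something with over 40 N, if the wrist force passes 120 N, or if a joint passes its speed limit or range.

## Robot

A 6-joint arm with a two-finger parallel gripper is mounted at the origin on the work surface. World frame = base frame: x ahead of the robot, y to its left, z up, the work surface at z = 0. Lengths are in m, angles in rad, forces in N, time in s.
With the tool pointing down it reaches from about 0.25 to 0.725 m from the base axis. Payload 4 kg.
Tool frame: the origin (TCP) lies midway between the tips of the shut fingers; the grasp point (between the pads) lies 19 mm behind it (bot.grip_depth is the distance from the TCP to the grasp point, in m); z points along the fingers, y is the line along which they close (so a half turn about z gives the same grasp; the last joint's range is limited). The gripper opens to 85 mm and grips with 20 to 120 N. Pads are 22 mm wide; open, the fingers measure 114 mm over their backs; the gripper's body (76 mm by 85 mm) begins 54 mm behind the grasp point. The pads swing forward as they close: fully open they stand 13 mm farther back than shut.
Start: joints at [-1.183, 0.241, 0.005, 1.335, 0, 1.571], TCP at [0.189, -0.463, 0.202] pointing down, gripper open.
Joint ranges: [-2.72, 2.72], [-1.05, 1.87], [-1.09, 1.28], [-1.99, 2.15], [-1.42, 1.44], [-3.14, 3.14]. Speed limits (rad/s): [2.79, 2.79, 3.14, 3.14, 3.14, 3.14].

## Interface

Orientations are given as a unit quaternion [x, y, z, w].
In Python, from workcell import bot gives the robot as it stands.
- The arm moves only by the shell command python3 -m creep 'ROWS'. ROWS is JSON, one flat list of numbers, 5 for each row, row after row: the shift along the world's x, y, z in m, then the turn about the world's z in rad, then the finger opening in m, from 0 to 0.0854. In form: [x, y, z, twist, claw, x, y, z, twist, claw, ...]. A call has 1 to 10 rows; each row is the pose to reach, as a shift and turn from the pose commanded when the call began; what a row does not reach only later rows make up. A row lasts 1/12 s, in which the tool goes at most 41.7 mm and 7.16 degrees, less where a joint would pass 70% of its speed; a pose out of reach is approached as far as the arm can. A call with a gripper value outside its range is refused whole. The fingers move at their own pace and stop on an object; the grip force is fixed at half the most. Time passes only in rows, so rows that repeat a pose let the fingers close. It gives the time, the measured TCP pose, the force, the opening and the grip force at its end, in the units of the state.
- bot.get_obs(): the state, without advancing time (a new reading comes with each control period).
- bot.camera(name): name is "side" or "top"; returns a dict with "pixels" (384x512x3 uint8, red, green, blue), "camera_matrix" (3x3 intrinsics, pixels), "extrinsics" (4x4, takes a point from world to camera coordinates). Camera axes: x right, y down, z forward; pixel columns grow to the right and rows downward; lengths in m; the calibration is good to about 2 mm. A picture is of the moment at which its call begins. There is no depth.
- bot.job_done(): hands the job in; it is judged then, once.
Trained networks look in the newest picture that a camera, given by its name, has taken for a name from the list of things; names that differ only in an ending like _2 or _b are one class to them, and where a whole thing is asked for, a point or a joint stands for the part that bears it (a point fixed in the world has none). Each returns a list of dicts, best first, with "score" (0 to 1); they miss things now and then, are a little off and sometimes report something else, mostly with a low value. They report only what shows in the picture. A call takes as long as a camera call. They do not tell look-alikes from the thing itself.
- bot.look_for(camera, thing): "centre" ([column, row] as shares, 0 to 1, of the picture: columns of its width, rows of its height, amid what is visible of it).
- bot.place_of(camera, thing): "centre" ([column, row] as shares, 0 to 1, of the picture: columns of its width, rows of its height: a listed point, or the origin of a listed thing).
The state is a dict: "clock": time; "joint_pos": joint angles; "joint_vel": joint speeds; "tau": joint torques, N m; "eef_pos": TCP position; "tool_rot": TCP orientation; "ft_force": force on the tool from outside, world axes, zero at the start; "ft_torque": the same for the moment, N m; "grip_width": finger opening in m; "grasp_force": force on a finger pad.
Only numpy, scipy, OpenCV 4.12 (cv2) and the standard library are available. Lean on these libraries where they do the work, as an engineer would, in place of code of your own. Each camera call takes 0.05 s, during which the arm holds its last target. There are 200 camera calls.

## Working session

There is one attempt and no reset: what is moved stays moved. The work goes in short steps, Python scripts to look and compute and a shell command to move; the robot and the scene stay as the last step left them, time stands still between calls to the robot, and variables do not carry over. Pictures are saved under pics/ and viewed, at most 11 in all, crops included, and the job is handed in when it is done.

```bash
mkdir -p pics; cat > h.py <<'E'
import numpy as np, cv2
from workcell import bot
def shot(cam,name=None):
    c=bot.camera(cam)
    if name: cv2.imwrite('pics/'+name+'.png',c['pixels'][...,::-1])
    return c
def toworld(c,px,z):
    K=np.array(c['camera_matrix']);E=np.array(c['extrinsics'])
    d=E[:3,:3].T@np.linalg.inv(K)@np.array([px[0],px[1],1.]);o=-E[:3,:3].T@E[:3,3]
    return o+d*(z-o[2])/d[2]
def topix(c,p):
    K=np.array(c['camera_matrix']);E=np.array(c['extrinsics'])
    q=K@(E[:3,:3]@np.array(p)+E[:3,3]);return q[:2]/q[2]
E
python3 - <<'E'
from h import *
np.set_printoptions(precision=4,suppress=True)
zs=dict(holder=0,mouth=0,stone_short=0,stone_medium=0,stone_long=0,bolt_tip=.009,bolt_knob=.041,chef_knife=0,boning_knife=0,oil_bottle=0,strop=0,brush=0)
for cam in('top','side'):
    c=shot(cam,cam+'0')
    for t,z in zs.items():
        for r in bot.place_of(cam,t)[:4]:
            p=np.array(r['centre'])*[512,384]
            print(cam,t,round(r['score'],2),p.round(1),toworld(c,p,z)[:2])
o=bot.get_obs();print(o['clock'],o['eef_pos'],o['tool_rot'],o['grip_width'])
E
```

```text
top holder 0.56 [244.  138.9] [0.6585 0.0075]
top holder 0.54 [171.6 209.4] [0.4207 0.2531]
top holder 0.48 [219.3 145. ] [0.6385 0.0921]
top mouth 0.4 [ 84.1 214.6] [0.4077 0.5458]
top stone_short 0.9 [247.3 204. ] [ 0.435  -0.0004]
top stone_medium 0.93 [321.7 251. ] [ 0.2752 -0.2437]
top stone_medium 0.79 [153.2 264.6] [0.239  0.3125]
top stone_medium 0.66 [168.5 208.4] [0.4242 0.2635]
top stone_long 0.58 [320.1 202.2] [ 0.4372 -0.2442]
top bolt_tip 0.47 [219.7 147.2] [0.6288 0.0902]
top bolt_knob 0.55 [192.4 147.1] [0.6232 0.1788]
top chef_knife 0.96 [370.7 132.4] [ 0.6742 -0.4253]
top boning_knife 0.59 [100.9 156.7] [0.6043 0.4949]
top oil_bottle 0.88 [411.3 164.3] [ 0.5612 -0.5569]
top strop 0.88 [ 83.  214.5] [0.4081 0.5496]
top brush 0.61 [405.8 209.9] [ 0.4069 -0.5291]
side holder 0.74 [200.6 188.5] [0.6561 0.0002]
side holder 0.71 [175.7 211.1] [0.6633 0.1554]
side mouth 0.56 [210.1 194.5] [0.6038 0.0166]
side stone_short 0.91 [253.8 206.3] [0.4258 0.0064]
side stone_medium 0.98 [266.6 290.2] [0.2293 0.3317]
side stone_medium 0.88 [220.5 257. ] [0.4103 0.2782]
side stone_medium 0.75 [309.3 180.6] [ 0.2981 -0.2388]
side stone_long 0.56 [276.7 168.7] [ 0.4477 -0.2593]
side bolt_tip 0.71 [191.5 205.7] [0.623  0.1137]
side bolt_knob 0.41 [174.4 208.3] [0.6437 0.1839]
side chef_knife 0.56 [248.7 141.4] [ 0.6525 -0.4116]
side boning_knife 0.63 [125.5 282.6] [0.6067 0.4877]
side oil_bottle 0.81 [283.9 133.6] [ 0.5353 -0.5554]
side strop 0.73 [171.3 329.2] [0.399  0.5549]
side brush 0.59 [303.8 143.8] [ 0.4168 -0.5062]
1.3 [ 0.1891 -0.4629  0.2015] [0.9813 0.1927 0.     0.    ] 0.08545970531701558
```

```bash
python3 - <<'E'
import cv2
a=cv2.imread('pics/top0.png')
cv2.imwrite('pics/top0c.png',cv2.resize(a[110:290,60:440],(800,379),interpolation=cv2.INTER_CUBIC))
E
```

```text
(no output)
```

View pics/top0c.png

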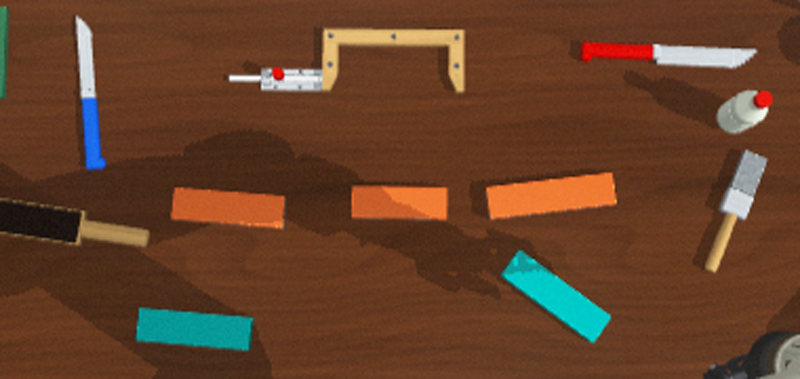

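View pics/side0.png

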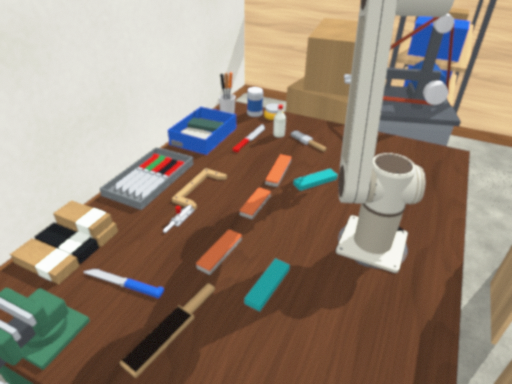

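The orange stones in the crop are: left (228,207), about 113 px long; middle (400,203), about 97 px; right (552,195), about 128 px. The ratio 97:113:128 matches 150:175:200, so the left one is stone_medium. The two turquoise pieces at (195,329) and (556,297) are look-alikes. Next I'll measure by segmentation and check with an enlarged crop.

```bash
cat >> h.py <<'E'
def stones(c):
    h=cv2.cvtColor(c['pixels'],cv2.COLOR_RGB2HSV)
    m=cv2.inRange(h,(6,170,120),(16,255,255))
    out=[]
    for k in cv2.findContours(m,cv2.RETR_EXTERNAL,cv2.CHAIN_APPROX_NONE)[0]:
        if cv2.contourArea(k)<250: continue
        w=np.array([toworld(c,p[0],.024)[:2] for p in k])
        (cx,cy),(a,b),_=r=cv2.minAreaRect((w*1000).astype(np.float32))
        bx=cv2.boxPoints(r);e=max((bx[1]-bx[0],bx[2]-bx[1]),key=np.linalg.norm)
        if e[1]<0:e=-e
        out.append(((cx,cy),(max(a,b),min(a,b)),np.arctan2(-e[0],e[1])))
    return out
def wood(c):
    h=cv2.cvtColor(c['pixels'],cv2.COLOR_RGB2HSV)
    m=cv2.inRange(h,(12,50,150),(28,200,255));m[:,:200]=0;m[:100]=0;m[180:]=0;m[:,300:]=0
    k=max(cv2.findContours(m,cv2.RETR_EXTERNAL,cv2.CHAIN_APPROX_NONE)[0],key=cv2.contourArea)
    w=np.array([toworld(c,p[0],.016)[:2] for p in k])*1000
    return m,k,w
E
python3 - <<'E'
from h import *
np.set_printoptions(precision=1,suppress=True)
c=shot('top','top1')
for s in stones(c): print(s)
m,k,w=wood(c)
print(cv2.boundingRect(k),cv2.minAreaRect(w.astype(np.float32)),w.min(0),w.max(0))
# rows: left/right extents and inner edge per image row
for r in range(k[:,0,1].min(),k[:,0,1].max()+1):
    x=np.flatnonzero(m[r]); 
    if len(x): 
        runs=np.split(x,np.flatnonzero(np.diff(x)>1)+1)
        print(r,[(toworld(c,(q[0]-.5,r),.016)[:2]*1000).round(0).tolist()+[(toworld(c,(q[-1]+.5,r),.016)[1]*1000).round(0)] for q in runs])
K=bot.place_of
print('cam',-(np.array(c['extrinsics'])[:3,:3].T@np.array(c['extrinsics'])[:3,3]),toworld(c,(192,147),.054))
a=c['pixels'][...,::-1]
cv2.imwrite('pics/crop1.png',cv2.resize(a[115:225,130:290],(800,550),interpolation=cv2.INTER_CUBIC))
E
```

```text
((422.01446533203125, 262.0836486816406), (174.62661743164062, 52.946495056152344), np.float32(-0.094792776))
((426.4549255371094, -7.5994110107421875), (149.50328063964844, 51.759307861328125), np.float32(-0.040461965))
((433.1071472167969, -245.80787658691406), (200.38787841796875, 53.10171127319336), np.float32(0.1009072))
(213, 124, 68, 30) ((655.9921264648438, -0.9538421630859375), (227.3636016845703, 100.40121459960938), 89.06135559082031) [ 604.  -115.4] [708.  112.4]
124 [[708.0, 110.0, np.float64(-117.0)]]
125 [[705.0, 114.0, np.float64(-117.0)]]
126 [[701.0, 114.0, np.float64(103.0)], [701.0, 97.0, np.float64(-2.0)], [699.0, -5.0, np.float64(-117.0)]]
127 [[698.0, 114.0, np.float64(103.0)], [697.0, 97.0, np.float64(2.0)], [696.0, -5.0, np.float64(-100.0)], [694.0, -107.0, np.float64(-117.0)]]
128 [[694.0, 114.0, np.float64(-100.0)], [691.0, -107.0, np.float64(-117.0)]]
129 [[691.0, 114.0, np.float64(-117.0)]]
130 [[687.0, 114.0, np.float64(-117.0)]]
131 [[684.0, 114.0, np.float64(87.0)], [683.0, 53.0, np.float64(46.0)], [683.0, 43.0, np.float64(36.0)], [682.0, 32.0, np.floa
[... 1240 characters left out ...]
 np.float64(-115.0)]]
145 [[635.0, 114.0, np.float64(90.0)], [632.0, -88.0, np.float64(-115.0)]]
146 [[632.0, 114.0, np.float64(90.0)], [628.0, -92.0, np.float64(-115.0)]]
147 [[628.0, 114.0, np.float64(90.0)], [625.0, -92.0, np.float64(-115.0)]]
148 [[625.0, 114.0, np.float64(94.0)], [621.0, -95.0, np.float64(-115.0)]]
149 [[621.0, 114.0, np.float64(94.0)], [618.0, -95.0, np.float64(-115.0)]]
150 [[618.0, 114.0, np.float64(97.0)], [614.0, -98.0, np.float64(-115.0)]]
151 [[614.0, 114.0, np.float64(97.0)], [611.0, -98.0, np.float64(-115.0)]]
152 [[611.0, 114.0, np.float64(101.0)], [608.0, -101.0, np.float64(-115.0)]]
153 [[604.0, -101.0, np.float64(-111.0)]]
cam [ 0.3 -0.   1.6] [0.6 0.2 0.1]
```

View pics/crop1.png

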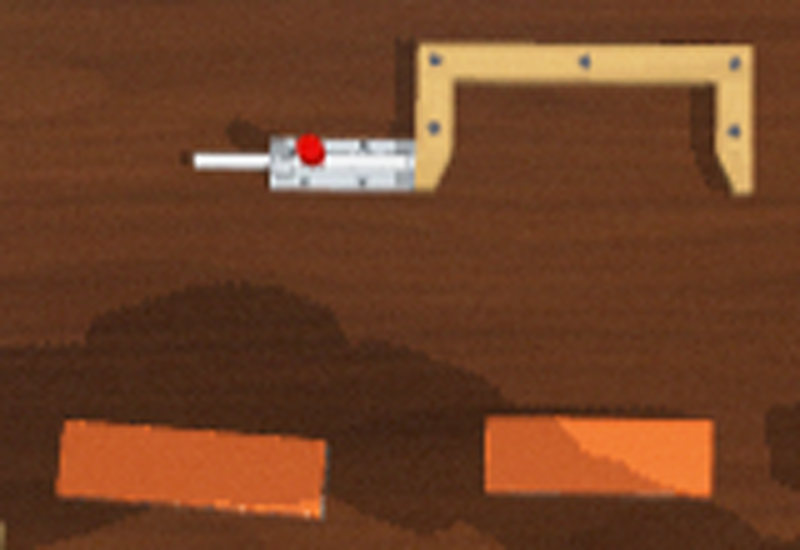

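stone_medium is the left orange stone, about (190,466) in this crop. It measures 174.6 mm, against 149.5 and 200.4 mm for the other two. The holder opens towards the bottom of the picture, with its centre near (0.658, -0.001) and yaw about -0.018. The red knob is at (311,149) in the crop. Moving above the stone now.

```bash
python3 -m creep '[0.024,0.073,0,0.11,0.0854,0.047,0.113,0,0.22,0.0854,0.060,0.152,0,0.34,0.0854,0.073,0.191,0,0.46,0.0854,0.085,0.230,0,0.58,0.0854,0.098,0.270,0,0.70,0.0854,0.110,0.310,0,0.82,0.0854,0.122,0.350,0,0.94,0.0854,0.135,0.390,0,1.06,0.0854,0.148,0.430,0,1.088,0.0854]'; python3 -c "
from workcell import bot
o=bot.get_obs();print(o['joint_pos'])"
```

```text
clock: 2.18
eef_pos: [0.3255, -0.0676, 0.2019]
tool_rot: [0.739, 0.674, 0.0, 0.001]
ft_force: [0.7, -0.4, -0.1]
grip_width: 0.0854
grasp_force: 0.0
[-2.04783732e-01 -9.75522318e-02 -3.63179727e-01  1.30358417e+00
 -3.30041938e-05  1.45713391e+00]
```

```bash
python3 -m creep '[0.01,0.04,0,0,0.0854,0.021,0.08,0,0,0.0854,0.032,0.12,0,0,0.0854,0.044,0.16,0,0,0.0854,0.055,0.20,0,0,0.0854,0.066,0.24,0,0,0.0854,0.077,0.28,0,0,0.0854,0.088,0.31,0,0,0.0854,0.097,0.32,0,0,0.0854,0.097,0.32,0,0,0.0854]'
```

```text
clock: 3.02
eef_pos: [0.4236, 0.2535, 0.2009]
tool_rot: [0.739, 0.674, 0.0, -0.0]
ft_force: [0.6, -0.1, -0.8]
grip_width: 0.0854
grasp_force: 0.0
```

```bash
python3 -m creep '[0,0.008,-0.04,0,0.0854,0,0.008,-0.08,0,0.0854,0,0.008,-0.12,0,0.0854,0,0.008,-0.15,0,0.0854,0,0.008,-0.17,0,0.0854,0,0.008,-0.185,0,0.0854,0,0.008,-0.196,0,0.0854,0,0.008,-0.196,0,0.0854,0,0.008,-0.196,0,0.045,0,0.008,-0.196,0,0.045]'; python3 -m creep '[0,0,0,0,0.045,0,0,0,0,0.045,0,0,0,0,0.045,0,0,0,0,0.045]'
```

```text
clock: 3.85
eef_pos: [0.4229, 0.2584, 0.0064]
tool_rot: [0.74, 0.672, 0.001, 0.0]
ft_force: [-0.1, 0.2, 0.6]
grip_width: 0.064
grasp_force: 0.0
clock: 4.18
eef_pos: [0.4227, 0.2587, 0.0061]
tool_rot: [0.74, 0.673, 0.001, 0.0]
ft_force: [-0.1, -0.7, 0.0]
grip_width: 0.0452
grasp_force: 0.0
```

```bash
python3 - <<'E'
from h import *
a=shot('side')['pixels'][...,::-1]
b=shot('top')['pixels'][...,::-1]
A=cv2.resize(a[170:300,150:310],(400,325),interpolation=cv2.INTER_CUBIC)
B=cv2.resize(b[160:270,120:255],(400,325),interpolation=cv2.INTER_CUBIC)
cv2.imwrite('pics/p3.png',np.hstack([A,B]))
E
```

```text
(no output)
```

View pics/p3.png

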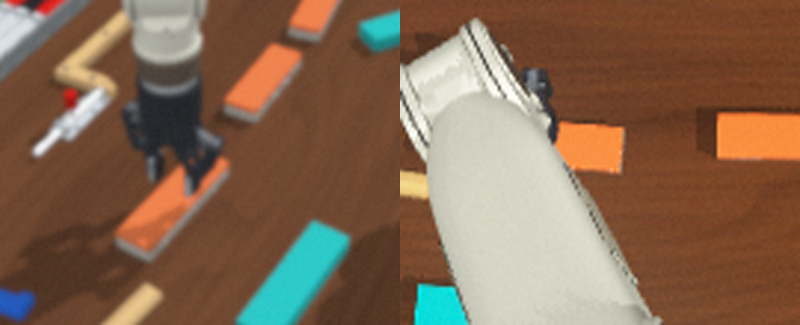

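```bash
python3 - <<'E'
from h import *
c=shot('side')
print('gd',bot.grip_depth)
f=lambda p:((topix(c,p)-[150,170])*2.5).round(0)
for n,p in dict(tcp=(.4227,.2587,.006),far=(.448,.256,.013),near=(.398,.261,.013),farT=(.448,.256,.024),nearT=(.398,.261,.024)).items(): print(n,f(p))
a=-.095;u=np.array([-np.sin(a),np.cos(a)]);v=np.array([np.cos(a),np.sin(a)])
for s in(-1,1):
  for t in(-1,1):
    q=np.array([.423,.262])+s*.0875*u+t*.025*v;print(s,t,f((*q,.024)))
b=c['pixels'][...,::-1]
cv2.imwrite('pics/p4.png',cv2.resize(b[205:275,185:255],(600,600),interpolation=cv2.INTER_CUBIC))
E
```

```text
gd 0.0187
tcp [175. 201.]
far [159. 189.]
near [191. 204.]
farT [158. 183.]
nearT [191. 198.]
-1 -1 [228. 159.]
-1 1 [196. 145.]
1 -1 [148. 246.]
1 1 [114. 229.]
```

View pics/p4.png

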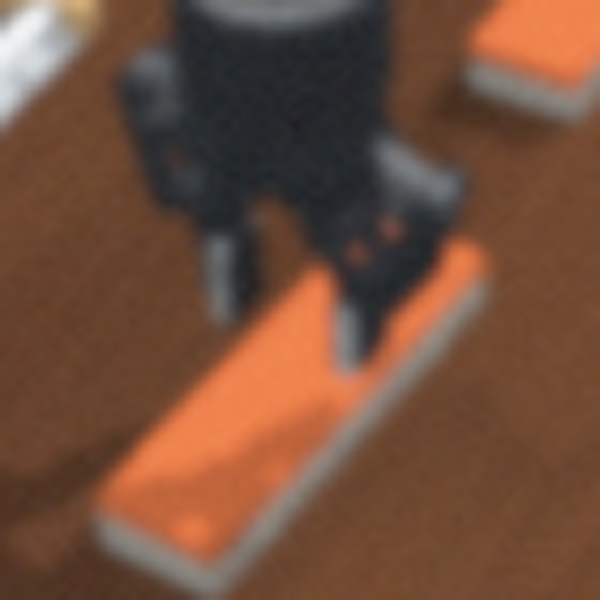

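```bash
python3 - <<'E'
from h import *
np.set_printoptions(precision=1,suppress=True)
def ext(p,lab):
    h=cv2.cvtColor(p,cv2.COLOR_RGB2HSV);m=cv2.inRange(h,(4,150,110),(18,255,255))
    m[:205]=0;m[:,255:]=0;m[:,:185]=0
    ys,xs=np.nonzero(m);k=xs+ys
    P=np.c_[xs,ys].astype(float)
    for d in((0,1),(-1,0),(1,0),(0,-1)):
        q=P[np.argsort(P@np.array(d))[-4:]].mean(0);print(lab,d,q,toworld(c,q,.024)*1000)
c=shot('side')
ext(cv2.imread('pics/side0.png')[...,::-1].copy(),'before');ext(c['pixels'],'now')
o=bot.get_obs();print(o['eef_pos'],o['joint_pos'],o['ft_force'],o['grip_width'])
for p in((225.8,248.8),(211.3,242.9)):
  for z in(.006,.015,.03,.04):print(p,z,toworld(c,p,z)*1000)
E
```

```text
before (0, 1) [220.8 382.2] [209.7 628.8  24. ]
before (-1, 0) [188.  267.5] [463.1 376.4  24. ]
before (1, 0) [254.  237.5] [344.1 175.9  24. ]
before (0, -1) [232. 205.] [485.7  61.2  24. ]
now (0, 1) [190.  363.2] [295.9 621.6  24. ]
now (-1, 0) [185.  345.8] [331.1 589.6  24. ]
now (1, 0) [254.  216.2] [389.3  81.6  24. ]
now (0, -1) [244.2 205. ] [446.8  41.8  24. ]
[0.4 0.3 0. ] [ 0.5  0.4 -0.3  0.8  0.   2.2] [-0.5  0.2  0.2] 0.044935268021033425
(225.8, 248.8) 0.006 [409.8 244.9   6. ]
(225.8, 248.8) 0.015 [405.3 252.6  15. ]
(225.8, 248.8) 0.03 [397.7 265.3  30. ]
(225.8, 248.8) 0.04 [392.6 273.9  40. ]
(211.3, 242.9) 0.006 [464.3 242.5   6. ]
(211.3, 242.9) 0.015 [459.2 250.2  15. ]
(211.3, 242.9) 0.03 [450.7 263.   30. ]
(211.3, 242.9) 0.04 [445.1 271.6  40. ]
```

The crop shows both fingertips over the stone's orange top, at (225,325) and (350,375), not beside it, and the stone hasn't moved. The fingers ride higher than the reported TCP suggests. I'll open them and go down by feel.

```bash
python3 -m creep '[0,0,0,0,0.0854,0,0,0,0,0.0854,0,0,0,0,0.0854,0,0,0,0,0.0854,0,0,0,0,0.0854,0,0,0,0,0.0854,0,0.003,-0.003,0,0.0854,0,0.003,-0.005,0,0.0854,0,0.003,-0.007,0,0.0854,0,0.003,-0.007,0,0.0854]'; python3 -m creep '[0,0,-0.001,0,0.0854,0,0,-0.002,0,0.0854,0,0,-0.003,0,0.0854]'
```

```text
clock: 5.22
eef_pos: [0.4219, 0.2613, -0.0021]
tool_rot: [0.74, 0.673, -0.001, -0.0]
ft_force: [0.2, -1.3, 0.2]
grip_width: 0.0857
grasp_force: 0.0
clock: 5.47
eef_pos: [0.4223, 0.2615, -0.0046]
tool_rot: [0.74, 0.673, 0.0, 0.0]
ft_force: [-0.8, 0.5, 0.3]
grip_width: 0.0855
grasp_force: 0.0
```

```bash
python3 -m creep '[0,0,0,0,0.065,0,0,0,0,0.065,0,0,0,0,0.06,0,0,0,0,0.06,0,0,0,0,0.06]';python3 -m creep '[0,0,0,0,0.055,0,0,0,0,0.052,0,0,0,0,0.048,0,0,0,0,0.048,0,0,0,0,0.048]'
```

```text
clock: 5.88
eef_pos: [0.4224, 0.2616, -0.0044]
tool_rot: [0.74, 0.673, 0.0, 0.0]
ft_force: [-0.7, 0.8, 0.8]
grip_width: 0.06
grasp_force: 0.0
clock: 6.3
eef_pos: [0.4223, 0.2615, -0.0045]
tool_rot: [0.74, 0.673, -0.0, 0.0]
ft_force: [-0.3, 1.3, -0.5]
grip_width: 0.0481
grasp_force: 0.0
```

```bash
python3 -m creep '[0,0,0,0,0.0854,0,0,0,0,0.0854,0,0,0,0,0.0854,0,0,0,0,0.0854,0,0,-0.002,0,0.0854,0,0,-0.004,0,0.0854,0,0,-0.006,0,0.0854,0,0,-0.006,0,0.0854]'; python3 - <<'E'
from h import *
c=shot('side')
b=c['pixels'][...,::-1]
cv2.imwrite('pics/p5.png',cv2.resize(b[200:280,185:265],(600,600),interpolation=cv2.INTER_CUBIC))
E
```

```text
clock: 6.97
eef_pos: [0.4219, 0.2613, -0.0111]
tool_rot: [0.74, 0.673, -0.001, -0.0]
ft_force: [-0.6, 0.3, -1.3]
grip_width: 0.0856
grasp_force: 0.0
```

View pics/p5.png

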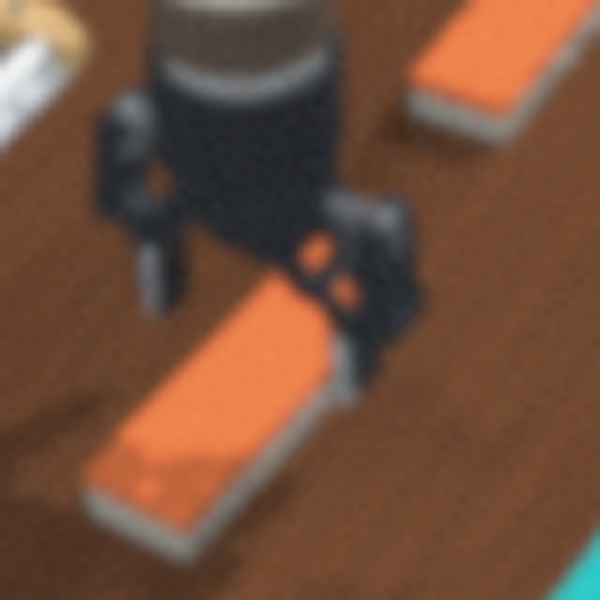

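The near fingertip at (345,400) now stands in front of the stone, and the far one at (155,315) clears its far side. Computing the tip height next.

```bash
python3 - <<'E'
from h import *
c=shot('side')
for p in((231,253.3),(205.7,242)):
  for z in(0,.01,.02,.03):print(p,z,(toworld(c,p,z)*1000).round(0))
for z in (0,.024):
  for p in((207,269.5),(210,274.6)): print(p,z,(toworld(c,p,z)*1000).round(0))
a=-.095;q=np.array([.423,.262])+.0875*np.array([-np.sin(a),np.cos(a)])-.025*np.array([np.cos(a),np.sin(a)])
print('pred corner',q,topix(c,(*q,.024)),topix(c,(*q,0)))
E
```

```text
(231, 253.3) 0 [389. 250.   0.]
(231, 253.3) 0.01 [384. 258.  10.]
(231, 253.3) 0.02 [379. 267.  20.]
(231, 253.3) 0.03 [374. 275.  30.]
(205.7, 242) 0 [486. 242.   0.]
(205.7, 242) 0.01 [480. 250.  10.]
(205.7, 242) 0.02 [474. 259.  20.]
(205.7, 242) 0.03 [468. 267.  30.]
(207, 269.5) 0 [422. 341.   0.]
(210, 274.6) 0 [403. 354.   0.]
(207, 269.5) 0.024 [409. 358.  24.]
(210, 274.6) 0.024 [391. 371.  24.]
pred corner [0.40641273 0.35147688] [209.01581472 268.22477514] [209.4648453  273.72777939]
```

```bash
python3 -m creep '[0,0,-0.002,0,0.0854,0,0,-0.004,0,0.0854,0,0,-0.004,0,0.07,0,0,-0.004,0,0.06,0,0,-0.004,0,0.06,0,0,-0.004,0,0.055,0,0,-0.004,0,0.046,0,0,-0.004,0,0.046,0,0,-0.004,0,0.046]'
```

```text
clock: 7.82
eef_pos: [0.4222, 0.2616, -0.0139]
tool_rot: [0.74, 0.673, 0.0, -0.0]
ft_force: [-1.7, -0.4, 6.3]
grip_width: 0.048
grasp_force: 61.5
```

```bash
python3 -m creep '[0,0,0.001,0,0.046,0.01,0,0.001,0,0.046,0.03,0,0.001,0.02,0.046,0.05,0,0.001,0.04,0.046,0.07,0,0.001,0.06,0.046,0.09,0,0.001,0.077,0.046,0.1,0,0.001,0.077,0.046,0.108,0,0.001,0.077,0.046,0.108,0,0.001,0.077,0.046]'
```

```text
clock: 8.57
eef_pos: [0.5319, 0.2613, -0.0138]
tool_rot: [0.714, 0.7, 0.0, 0.0]
ft_force: [2.1, -0.5, -0.5]
grip_width: 0.0477
grasp_force: 63.0
```

```bash
python3 -m creep '[0,-0.015,0,0,0.046,0,-0.045,0,0,0.046,0,-0.075,0,0,0.046,0,-0.105,0,0,0.046,0,-0.135,0,0,0.046,0,-0.165,0,0,0.046,0,-0.195,0,0,0.046,0,-0.225,0,0,0.046,0,-0.250,0,0,0.046,0,-0.262,0,0,0.046]'; python3 -m creep '[0,0,0,0,0.046,0,0,0,0,0.046]'; python3 - <<'E'
from h import *
c=shot('top')
b=c['pixels'][...,::-1]
for s in stones(c): print(s)
cv2.imwrite('pics/p6.png',cv2.resize(b[110:210,180:310],(780,600),interpolation=cv2.INTER_CUBIC))
E
```

```text
clock: 9.4
eef_pos: [0.5292, -0.0034, -0.0138]
tool_rot: [0.714, 0.7, -0.001, 0.0]
ft_force: [-0.3, 1.8, -3.2]
grip_width: 0.0473
grasp_force: 62.8
clock: 9.57
eef_pos: [0.5297, -0.001, -0.0138]
tool_rot: [0.714, 0.7, -0.0, -0.0]
ft_force: [-0.8, -1.0, -3.9]
grip_width: 0.0474
grasp_force: 62.8
((433.237548828125, -245.79977416992188), (200.25247192382812, 53.38668441772461), np.float32(0.09544415))
```

View pics/p6.png

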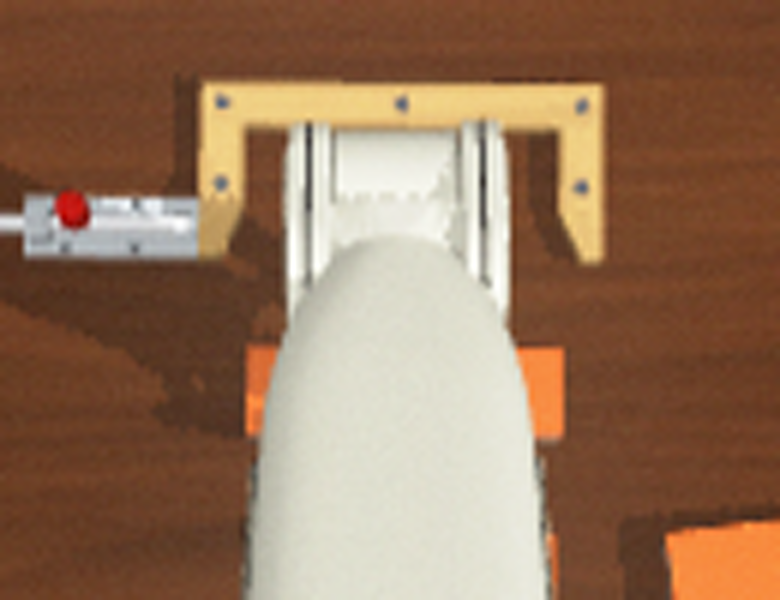

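The stone's visible ends are at columns 246 and 564 (rows 347–440), just in front of the mouth. The holder's inner faces are at columns 246 and 556. Working out the alignment in millimetres.

```bash
python3 - <<'E'
from h import *
c=shot('top')
g=lambda x,y,z:(toworld(c,(180+x/6-.5+.08,110+y/6-.5+.08),z)*1000).round(1)[:2]
print('stone L',g(246,391,.024),'R',g(564,393,.024),'front L',g(262,347,.024),'front R',g(545,347,.024),'back',g(252,436,.02),g(555,440,.02))
print('holder in',g(246,170,.016),g(556,170,.016),'out',g(199,170,.016),g(605,170,.016),'backrail',g(265,129,.016),g(545,129,.016),'far',g(210,82,.016),g(600,84,.016))
h=cv2.cvtColor(c['pixels'],cv2.COLOR_RGB2HSV);m=cv2.inRange(h,(6,170,120),(16,255,255))
m[:160]=0;m[190:]=0;m[:,:215]=0;m[:,280:]=0
for r in range(166,186):
    x=np.flatnonzero(m[r]); 
    if len(x): print(r,x[0],x[-1])
E
```

```text
stone L [531.6  86.9] R [527.7 -89.4] front L [556.2  77.8] front R [553.7 -79.4] back [506.9  84. ] [502. -84.]
holder in [659.2  86.5] [656.4 -88.1] out [659.6 113. ] [ 655.9 -115.7] backrail [682.8  75.6] [680.2 -82.4] far [710.6 106.6] [ 705.8 -114.1]
167 221 272
168 221 273
169 221 273
170 221 273
171 221 273
172 221 273
173 221 273
174 221 273
175 221 273
176 221 273
177 221 273
178 221 273
179 221 273
180 221 273
181 221 273
182 269 273
```

```bash
python3 -m creep '[0.01,0,-0.001,0,0.046,0.025,0,-0.001,0,0.046,0.04,0,-0.001,0,0.046,0.05,0,-0.001,0,0.046,0.058,0,-0.001,0,0.046,0.065,0,-0.001,0,0.046,0.071,0,-0.001,0,0.046,0.076,0,-0.001,0,0.046,0.08,0,-0.001,0,0.046,0.08,0,-0.001,0,0.046]'
```

```text
clock: 10.5
eef_pos: [0.61, 0.0014, -0.0138]
tool_rot: [0.713, 0.702, -0.0, -0.001]
ft_force: [-3.6, 0.8, 5.5]
grip_width: 0.0475
grasp_force: 63.7
```

```bash
python3 -m creep '[0.004,0,0,0,0.046,0.008,0,0,0,0.046,0.012,0,0,0,0.046,0.016,0,0,0,0.046,0.019,0,0,0,0.046,0.019,0,0,0,0.046]'; python3 - <<'E'
from h import *
c=shot('top')
h=cv2.cvtColor(c['pixels'],cv2.COLOR_RGB2HSV);m=cv2.inRange(h,(6,170,120),(16,255,255))
m[:120]=0;m[165:]=0;m[:,:212]=0;m[:,285:]=0
for r in range(130,165,2):
    x=np.flatnonzero(m[r]); 
    if len(x): print(r,x[0],x[-1],toworld(c,(x[0]-.5,r),.024)[:2],toworld(c,(x[-1]+.5,r),.024)[:2])
E
```

```text
clock: 11.0
eef_pos: [0.6287, 0.0013, -0.0138]
tool_rot: [0.713, 0.702, -0.0, -0.001]
ft_force: [-4.0, -0.4, 6.0]
grip_width: 0.0476
grasp_force: 63.7
140 220 272 [0.65008266 0.08972682] [ 0.64719612 -0.08840253]
142 220 272 [0.64319869 0.08977251] [ 0.64031781 -0.08825248]
144 220 272 [0.63632278 0.08981815] [ 0.63344756 -0.08810261]
146 220 272 [0.62945494 0.08986373] [ 0.62658534 -0.08795291]
148 220 272 [0.62259513 0.08990926] [ 0.61973116 -0.08780339]
150 220 272 [0.61574334 0.08995474] [ 0.61288499 -0.08765405]
152 220 272 [0.60889957 0.09000016] [ 0.60604682 -0.08750488]
```

```bash
python3 -m creep '[0,0,0,0,0.06,0,0,0,0,0.06,0,0,0,0,0.06,0,0,0.02,0,0.06,0,0,0.05,0,0.06,-0.02,0,0.08,0,0.06,-0.05,0,0.09,0.12,0.048,-0.059,0,0.09,0.24,0.048,-0.059,0,0.09,0.36,0.048,-0.059,0,0.09,0.48,0.048]'; python3 -m creep '[0,0,0,0.12,0.048,0,0,0,0.24,0.048,0,0,0,0.36,0.048,0,0,0,0.48,0.048,0,0,0,0.6,0.048,0,0,0,0.72,0.048,0,0,0,0.84,0.048,0,0,0,0.96,0.048,0,0,0,1.08,0.048,0,0,0,1.091,0.048]'; python3 - <<'E'
from h import *
c=shot('top');o=bot.get_obs();print(o['joint_pos'])
h=cv2.cvtColor(c['pixels'],cv2.COLOR_RGB2HSV);m=cv2.inRange(h,(6,170,120),(16,255,255))
m[:120]=0;m[165:]=0;m[:,:212]=0;m[:,285:]=0
for r in range(130,165,2):
    x=np.flatnonzero(m[r]); 
    if len(x): print(r,x[0],x[-1],toworld(c,(x[0]-.5,r),.024)[:2],toworld(c,(x[-1]+.5,r),.024)[:2])
E
```

```text
clock: 11.88
eef_pos: [0.5702, -0.0001, 0.0765]
tool_rot: [0.524, 0.852, 0.001, 0.001]
ft_force: [-0.3, -0.4, 0.0]
grip_width: 0.0477
grasp_force: 0.0
clock: 12.72
eef_pos: [0.5707, -0.0002, 0.0755]
tool_rot: [0.008, 1.0, 0.0, 0.0]
ft_force: [-0.7, 0.4, -0.9]
grip_width: 0.0483
grasp_force: 0.0
[-4.26472335e-04  4.59896333e-01 -1.68453614e-02  1.09352810e+00
  1.10401365e-04  1.82318493e-02]
138 265 271 [ 0.65451885 -0.06166271] [ 0.65413704 -0.08519175]
140 220 271 [0.65008266 0.08972682] [ 0.64725055 -0.0850435 ]
142 220 272 [0.64319869 0.08977251] [ 0.64031781 -0.08825248]
144 220 272 [0.63632278 0.08981815] [ 0.63344756 -0.08810261]
146 220 272 [0.62945494 0.08986373] [ 0.62658534 -0.08795291]
148 220 272 [0.62259513 0.08990926] [ 0.61973116 -0.08780339]
150 220 272 [0.61574334 0.08995474] [ 0.61288499 -0.08765405]
152 220 272 [0.60889957 0.09000016] [ 0.60604682 -0.08750488]
```

```bash
python3 -m creep '[0,0,-0.03,0,0.048,0,0,-0.06,0,0.048,0,0,-0.075,0,0.048,0,0,-0.083,0,0.048,0,0,-0.087,0,0.048,0,0,-0.087,0,0.048,0.01,0,-0.087,0,0.048,0.018,0,-0.087,0,0.048,0.023,0,-0.087,0,0.048,0.027,0,-0.087,0,0.048]'; python3 -m creep '[0.003,0,0,0,0.048,0.006,0,0,0,0.048,0.009,0,0,0,0.048,0.011,0,0,0,0.048,0.013,0,0,0,0.048]'
```

```text
clock: 13.6
eef_pos: [0.597, -0.0004, -0.0102]
tool_rot: [0.009, 1.0, 0.0, -0.001]
ft_force: [-9.2, -0.1, 12.1]
grip_width: 0.0478
grasp_force: 7.7
clock: 14.02
eef_pos: [0.6083, -0.0004, -0.0101]
tool_rot: [0.009, 1.0, 0.0, -0.002]
ft_force: [-7.9, -0.4, 9.3]
grip_width: 0.0482
grasp_force: 6.3
```

```bash
python3 -m creep '[0.002,0,0.003,0,0.048,0.004,0,0.003,0,0.048,0.007,0,0.003,0,0.048,0.009,0,0.003,0,0.048,0.011,0,0.003,0,0.048]'; python3 -m creep '[0.002,0,0,0,0.048,0.004,0,0,0,0.048,0.004,0,0,0,0.048]'
```

```text
clock: 14.43
eef_pos: [0.6218, -0.0005, -0.0084]
tool_rot: [0.009, 1.0, 0.0, 0.0]
ft_force: [-3.4, 0.3, 5.5]
grip_width: 0.0479
grasp_force: 2.8
clock: 14.68
eef_pos: [0.6257, -0.0005, -0.0084]
tool_rot: [0.009, 1.0, -0.0, 0.0]
ft_force: [-2.0, 0.0, 2.8]
grip_width: 0.0479
grasp_force: 1.7
```

```bash
python3 -m creep '[0.002,0,0.001,0,0.048,0.004,0,0.001,0,0.048,0.004,0,0.001,0,0.048]'; python3 - <<'E'
from h import *
c=shot('top');b=c['pixels'][...,::-1]
d=shot('side')['pixels'][...,::-1]
cv2.imwrite('pics/p7.png',np.hstack([cv2.resize(b[110:190,180:290],(440,320),interpolation=cv2.INTER_CUBIC),cv2.resize(d[155:235,145:235],(360,320),interpolation=cv2.INTER_CUBIC)]))
E
```

```text
clock: 14.93
eef_pos: [0.6302, -0.0005, -0.0076]
tool_rot: [0.009, 1.0, 0.0, 0.001]
ft_force: [0.0, 0.5, 0.8]
grip_width: 0.0475
grasp_force: 0.0
```

View pics/p7.png

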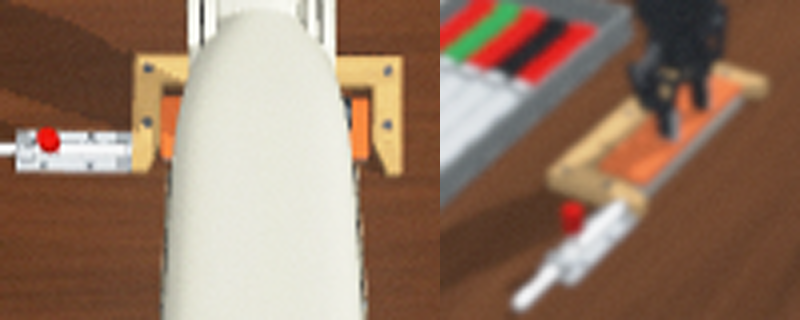

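The side view (right half) shows the fingertips near (665,130) on top of the stone. The top view shows the stone not yet home, with its front edge at row 97. So the real tip height is about the reading plus 34 mm. I'll back off, go lower in front of the stone, find the bench by touch, then push.

```bash
python3 -m creep '[0,0,0.015,0,0.048,-0.01,0,0.02,0,0.048,-0.035,0,0.02,0,0.048,-0.05,0,0.02,0,0.048,-0.05,0,0.0,0,0.048,-0.05,0,-0.01,0,0.048,-0.05,0,-0.015,0,0.048,-0.05,0,-0.018,0,0.048,-0.05,0,-0.018,0,0.048]'; python3 -m creep '[0,0,-0.002,0,0.048,0,0,-0.004,0,0.048,0,0,-0.004,0,0.048]'
```

```text
clock: 15.78
eef_pos: [0.5792, -0.0005, -0.0264]
tool_rot: [0.009, 1.0, -0.0, -0.001]
ft_force: [0.5, -0.3, 0.3]
grip_width: 0.0482
grasp_force: 0.0
clock: 16.03
eef_pos: [0.5797, -0.0005, -0.0295]
tool_rot: [0.009, 1.0, 0.0, 0.0]
ft_force: [-0.7, -0.1, -0.0]
grip_width: 0.0478
grasp_force: 0.0
```

```bash
python3 -m creep '[0.01,0,0,0,0.048,0.018,0,0,0,0.048,0.022,0,0,0,0.048,0.026,0,0,0,0.048,0.03,0,0,0,0.048,0.034,0,0,0,0.048,0.034,0,0,0,0.048]'; python3 -m creep '[0.002,0,0,0,0.048,0.004,0,0,0,0.048,0.004,0,0,0,0.048]'
```

```text
clock: 16.62
eef_pos: [0.6131, -0.0005, -0.0298]
tool_rot: [0.009, 1.0, -0.0, -0.001]
ft_force: [-2.5, 0.6, 2.2]
grip_width: 0.0483
grasp_force: 1.1
clock: 16.87
eef_pos: [0.6174, -0.0006, -0.0298]
tool_rot: [0.009, 1.0, -0.0, -0.0]
ft_force: [-2.3, -0.9, -0.6]
grip_width: 0.0478
grasp_force: 1.3
```

```bash
python3 -m creep '[0.002,0,0,0,0.048,0.003,0,0,0,0.048,0.003,0,0,0,0.048]'; python3 -m creep '[0.002,0,0,0,0.048,0.003,0,0,0,0.048,0.003,0,0,0,0.048]';  python3 -m creep '[0.002,0,0,0,0.048,0.002,0,0,0,0.048]'
```

```text
clock: 17.12
eef_pos: [0.6206, -0.0006, -0.0297]
tool_rot: [0.009, 1.0, -0.0, 0.0]
ft_force: [-1.5, -0.5, -1.0]
grip_width: 0.048
grasp_force: 0.9
clock: 17.37
eef_pos: [0.6215, -0.0004, -0.0297]
tool_rot: [0.009, 1.0, 0.0, -0.002]
ft_force: [-7.4, -0.1, 3.2]
grip_width: 0.0476
grasp_force: 3.4
clock: 17.53
eef_pos: [0.6215, -0.0004, -0.0298]
tool_rot: [0.009, 1.0, -0.0, -0.004]
ft_force: [-11.2, 0.1, 6.9]
grip_width: 0.0482
grasp_force: 5.7
```

```bash
python3 -m creep '[0.003,0,0,0,0.048,0.003,0,0,0,0.048,0,0,0,0,0.048,-0.01,0,0,0,0.048,-0.02,0,0.02,0,0.048,-0.02,0,0.05,0,0.03,-0.02,0,0.09,0,0,-0.02,0.03,0.11,0,0,-0.02,0.07,0.11,0,0,-0.02,0.11,0.11,0,0]'; python3 -m creep '[0,0.04,0,0,0,0,0.08,0,0,0,0,0.12,0,0,0,0,0.12,0,0,0,0,0.12,0,0,0]'; python3 - <<'E'
from h import *
for cam in('top','side'):
    c=shot(cam)
    h=cv2.cvtColor(c['pixels'],cv2.COLOR_RGB2HSV)
    m=cv2.inRange(h,(0,170,100),(4,255,255))|cv2.inRange(h,(174,170,100),(180,255,255))
    n,_,s,ce=cv2.connectedComponentsWithStats(m)
    for i in range(1,n):
        if s[i,4]>8:
            w=toworld(c,ce[i],.045)
            if abs(w[0]-.63)<.05 and abs(w[1]-.17)<.06: print(cam,s[i],ce[i],w)
    if cam=='top':
        h2=cv2.inRange(h,(6,170,120),(16,255,255));h2[:120]=0;h2[165:]=0;h2[:,:212]=0;h2[:,285:]=0
        for r in range(128,160):
            x=np.flatnonzero(h2[r])
            if len(x): print(r,x[0],x[-1],toworld(c,(x[0],r),.024)[:2],toworld(c,(x[-1],r),.024)[:2])
        b=c['pixels'][...,::-1]
        cv2.imwrite('pics/p8.png',cv2.resize(b[110:180,160:290],(780,420),interpolation=cv2.INTER_CUBIC))
E
```

```text
clock: 18.37
eef_pos: [0.6093, 0.1106, 0.0845]
tool_rot: [0.01, 1.0, 0.001, 0.005]
ft_force: [1.1, -0.2, 0.4]
grip_width: 0.0
grasp_force: 0.0
clock: 18.78
eef_pos: [0.6063, 0.2331, 0.081]
tool_rot: [0.007, 1.0, 0.001, 0.002]
ft_force: [-0.3, -1.1, -0.1]
grip_width: -0.0
grasp_force: 0.0
top [189 142   6   6  26] [191.65384615 144.46153846] [0.63127607 0.18083406 0.045     ]
130 221 270 [0.68454148 0.0844385 ] [ 0.68184644 -0.08073303]
131 220 271 [0.68113325 0.08783467] [ 0.67833097 -0.08402803]
132 221 272 [0.67761711 0.08448744] [ 0.67481764 -0.08732103]
133 220 272 [0.67421286 0.0878816 ] [ 0.67136126 -0.08724612]
134 220 272 [0.67075571 0.08790504] [ 0.66790691 -0.08717126]
135 220 272 [0.66730059 0.08792846] [ 0.66445459 -0.08709645]
136 220 272 [0.6638475  0.08795188] [ 0.66100429 -0.08702167]
137 220 272 [0.66039644 0.08797528] [ 0.65755602 -0.08694695]
138 220 272 [0.65694741 0.08799866] [ 0.65410977 -0.08687226]
139 220 272 [0.6535004  0.08802204] [ 0.65066554 -0.08679762]
140 220 272 [0.65005541 0.08804539] [ 0.64722334 -0.08672302]
141 220 272 [0.64661244 0.08806874] [ 0.64378315 -0.08664847]
142 220 272 [0.64317149 0.08809207] [ 0.64034497 -0.08657396]
143 220 272 [0.63973256 0.08811539] [ 0.63690881 -0.08649949]
144 220 272 [0.63629564 0.08813869] [ 0.63347467 -0.08642507]
158 268 268 [ 0.58582084 -0.07202149] [ 0.58582084 -0.07202149]
side [175 205   6   8  34] [177.52941176 208.5       ] [0.63028936 0.18389537 0.045     ]
```

View pics/p8.png

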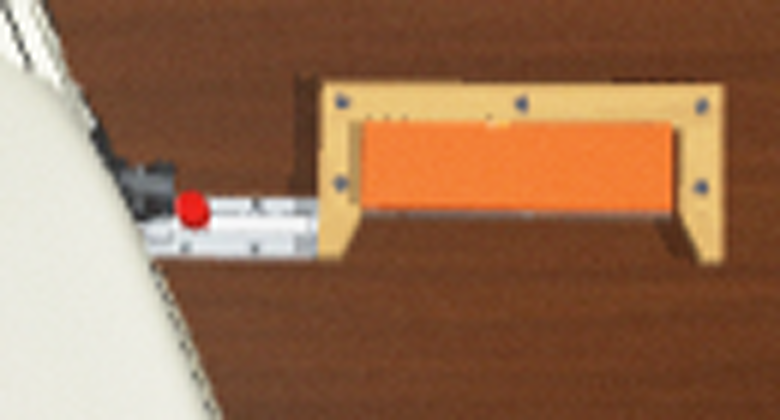

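The stone is home: its top fills (362–672, 122–212), flush against the back rail, with 2–3 px free at each end. The knob is at (193,210), about (0.630, 0.182). Going down to its left.

```bash
python3 -m creep '[0.024,-0.004,0,0,0,0.024,-0.004,-0.03,0,0,0.024,-0.004,-0.055,0,0,0.024,-0.004,-0.07,0,0,0.024,-0.004,-0.078,0,0,0.024,-0.004,-0.078,0,0]'; python3 - <<'E'
from h import *
d=shot('side')['pixels'][...,::-1]
cv2.imwrite('pics/p9.png',cv2.resize(d[165:245,135:235],(750,600),interpolation=cv2.INTER_CUBIC))
E
```

```text
clock: 19.38
eef_pos: [0.6282, 0.2232, 0.0002]
tool_rot: [0.01, 1.0, -0.001, -0.002]
ft_force: [-0.6, 0.4, -0.2]
grip_width: -0.0002
grasp_force: 0.0
```

View pics/p9.png

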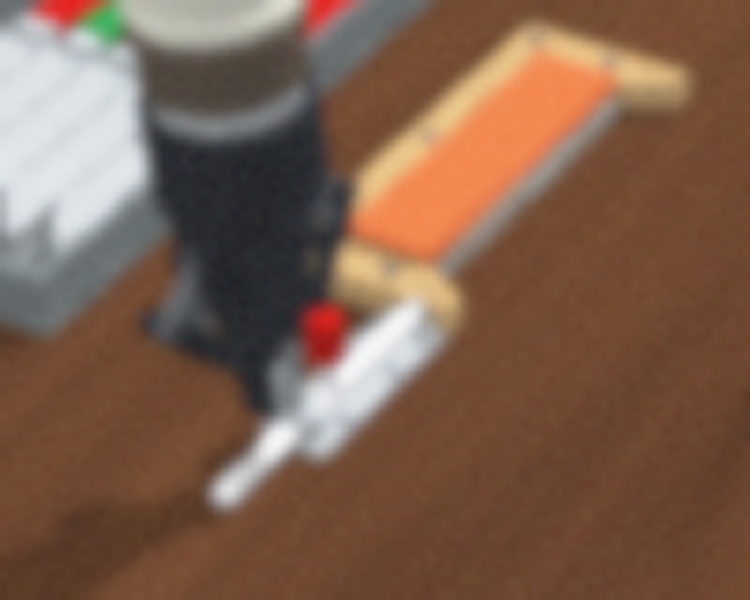

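The closed fingertips are at about (270,400), left of the knob at (323,335). Pushing towards -y.

```bash
python3 -m creep '[0,-0.005,0,0,0,0,-0.01,0,0,0,0,-0.016,0,0,0,0,-0.022,0,0,0,0,-0.028,0,0,0,0,-0.034,0,0,0,0,-0.034,0,0,0]'; cat >> h.py <<'E'
def knob():
  for cam in('top','side'):
    c=shot(cam)
    h=cv2.cvtColor(c['pixels'],cv2.COLOR_RGB2HSV)
    m=cv2.inRange(h,(0,170,100),(4,255,255))|cv2.inRange(h,(174,170,100),(180,255,255))
    n,_,s,ce=cv2.connectedComponentsWithStats(m)
    for i in range(1,n):
        if s[i,4]>4:
            w=toworld(c,ce[i],.045)
            if abs(w[0]-.63)<.04 and abs(w[1]-.15)<.08: print(cam,s[i],ce[i],w)
E
python3 -c "
from h import *
knob()"
```

```text
clock: 20.02
eef_pos: [0.6298, 0.1903, 0.0032]
tool_rot: [0.01, 1.0, -0.0, 0.001]
ft_force: [-0.8, 0.6, 0.3]
grip_width: 0.0002
grasp_force: 0.0
side [181 204   2   4   5] [181.4 205.6] [0.62741165 0.16487784 0.045     ]
```

```bash
python3 -m creep '[0,-0.006,0,0,0,0,-0.012,0,0,0,0,-0.018,0,0,0,0,-0.022,0,0,0,0,-0.022,0,0,0]'; python3 - <<'E'
from h import *
knob()
A=shot('side')['pixels'][...,::-1];B=shot('top')['pixels'][...,::-1]
cv2.imwrite('pics/p10.png',np.hstack([cv2.resize(A[165:245,140:220],(400,400),interpolation=cv2.INTER_CUBIC),cv2.resize(B[110:190,170:250],(400,400),interpolation=cv2.INTER_CUBIC)]))
E
```

```text
clock: 20.53
eef_pos: [0.629, 0.1682, 0.0022]
tool_rot: [0.01, 1.0, -0.0, -0.0]
ft_force: [-0.1, 0.3, -0.7]
grip_width: -0.0001
grasp_force: 0.0
```

View pics/p10.png

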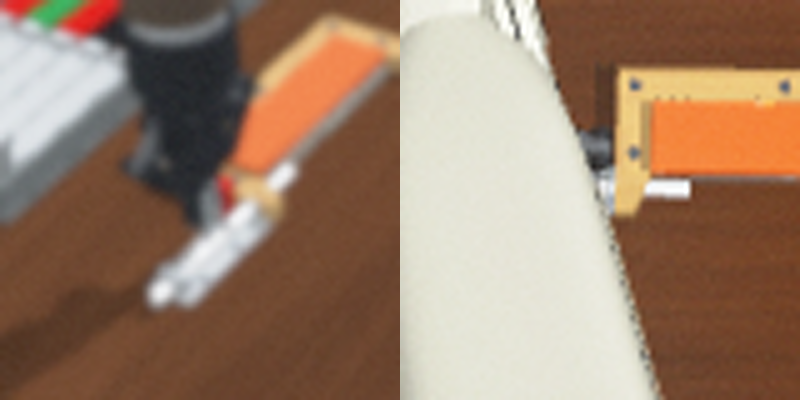

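The bolt is moving. In the right half its rod has crossed in front of the stone, with the tip at (690,188), roughly 12 mm short. Pushing on to the stop.

```bash
python3 -m creep '[0,-0.003,0,0,0,0,-0.006,0,0,0,0,-0.009,0,0,0,0,-0.009,0,0,0]';python3 -m creep '[0,-0.002,0,0,0,0,-0.004,0,0,0,0,-0.004,0,0,0]';python3 -m creep '[0,-0.002,0,0,0,0,-0.003,0,0,0,0,-0.003,0,0,0]'
```

```text
clock: 21.07
eef_pos: [0.6293, 0.1601, 0.0024]
tool_rot: [0.009, 1.0, -0.0, -0.0]
ft_force: [0.1, 1.0, -1.3]
grip_width: -0.0001
grasp_force: 0.5
clock: 21.32
eef_pos: [0.6292, 0.1561, 0.0024]
tool_rot: [0.009, 1.0, -0.0, -0.0]
ft_force: [-0.5, 1.2, -0.1]
grip_width: 0.0002
grasp_force: 0.6
clock: 21.57
eef_pos: [0.6292, 0.1546, 0.0025]
tool_rot: [0.009, 1.0, 0.001, -0.0]
ft_force: [-0.0, 5.6, -1.7]
grip_width: -0.0001
grasp_force: 2.4
```

Stop reached at y ≈ 0.1546, as predicted. I'll press it a little more, then back off, rise clear and check.

```bash
python3 -m creep '[0,-0.002,0,0,0,0,-0.003,0,0,0,0,-0.003,0,0,0]'; python3 -m creep '[0,0.006,0,0,0,0,0.02,0,0,0,0,0.03,0.02,0,0,0,0.035,0.06,0,0,0,0.05,0.1,0,0,0,0.09,0.12,0,0,0,0.13,0.12,0,0,0,0.16,0.12,0,0,0,0.17,0.12,0,0,0,0.17,0.12,0,0]'; python3 - <<'E'
from h import *
knob()
c=shot('top');p=c['pixels'].astype(int)
h=cv2.cvtColor(c['pixels'],cv2.COLOR_RGB2HSV);m=cv2.inRange(h,(0,0,150),(180,50,255));m[:140]=0;m[155:]=0;m[:,:215]=0;m[:,270:]=0
ys,xs=np.nonzero(m);i=xs.argmax();print('rod end',xs[i],ys[i],toworld(c,(xs[i]+.5,ys[i]),.012))
h2=cv2.inRange(h,(6,170,120),(16,255,255));h2[:120]=0;h2[165:]=0;h2[:,:212]=0;h2[:,285:]=0
ys,xs=np.nonzero(h2);print(ys.min(),ys.max(),toworld(c,(246,ys.max()+.5),.024))
for s in stones(c):print(s)
for t in('chef_knife','boning_knife','oil_bottle','strop','brush'):
    r=bot.place_of('top',t);print(t,r and toworld(c,np.array(r[0]['centre'])*[512,384],0).round(3)[:2])
E
```

```text
clock: 21.82
eef_pos: [0.6291, 0.1546, 0.0026]
tool_rot: [0.008, 1.0, 0.004, -0.0]
ft_force: [-1.6, 10.8, -2.5]
grip_width: 0.0001
grasp_force: 5.5
clock: 22.65
eef_pos: [0.6286, 0.3239, 0.122]
tool_rot: [0.007, 1.0, -0.0, 0.0]
ft_force: [-0.3, -0.9, -0.6]
grip_width: 0.0002
grasp_force: 0.0
top [204 142   6   6  28] [206.46428571 144.42857143] [0.6305945  0.13172511 0.045     ]
side [185 198   3   7  18] [185.94444444 201.16666667] [0.62718672 0.13722455 0.045     ]
rod end 231 146 [0.6315904  0.05003412 0.012     ]
130 144 [0.63316775 0.00085657 0.024     ]
((425.6231384277344, -7.6958160400390625), (148.70040893554688, 53.017417907714844), np.float32(-0.01556763))
((433.19818115234375, -245.8007049560547), (200.4173583984375, 53.148563385009766), np.float32(0.101892665))
((659.0330810546875, 0.5629501342773438), (175.23487854003906, 48.299354553222656), np.float32(-0.01615996))
chef_knife [ 0.68  -0.425]
boning_knife [0.606 0.494]
oil_bottle [ 0.554 -0.543]
strop [0.412 0.544]
brush [ 0.408 -0.526]
```

```bash
python3 -c "
from workcell import bot
print(bot.job_done())"
```

```text
the job is handed in; nothing more can be done
None
```

The 175 mm stone is home against the back rail and the bolt is shot fully across (about 49–50 mm of travel). The other two stones and the bystanders are where they were, to within measurement error. At one point the fingertips slid about 30 mm along the stone's top by mistake, pressing with up to about 12 N, before I corrected the height. I handed the job in shortly after 22.7 s on the robot clock.

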